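# Press the canister lids home

### The job

Three grey canisters with wooden lids stand in a row at the front of the worktop; the lids of two of them, a tall one and the short one, are not shut: they stand up with their dark rubber seals showing. Press each of these two lids straight down until it is fully home, and leave both canisters standing upright where they are. Leave alone the third canister of the row, a tall one whose lid is already shut.

Things in the scene. Friction and masses are not known exactly. Their poses are not given: they have to be found in the camera images.
- tall_knob (a point): centre of the top of the knob (20 mm across, 18 mm high) amid the round wooden lid of the tall open canister, a loose light grey cylinder 102 mm across; z up its axis. With the lid home this point is 150 mm above the worktop, at the start 12 to 24 mm higher, a dark ribbed seal showing below the lid. The lid only slides up and down; about 7 N moves it and it stays where it is left
- short_knob (a point): the same point on the lid of the short open canister, like the tall one (102 mm across, same knob, seal, lid motion and friction) but 20 mm lower: with the lid home the top of the knob is 130 mm above the worktop, at the start 12 to 24 mm higher
- closed_canister: the third canister, just like the tall one (102 mm across, knob top 150 mm above the worktop) but with its lid home and no seal showing; origin at the centre of its underside, z up. The three stand in a row across the worktop in any order, at least 25 mm apart
There are look-alikes about, which are no part of the job. What is shaped like the part that bears tall_knob but green is not meant.

How it is judged:
By the outcome, as a careful person would: the job done as asked, in the order asked, and still so for the second after the job is handed in, with the robot touching nothing.
It also fails if it takes over 32 s, if anything falls off the work surface, if the arm or the gripper's body presses on something with over 40 N, if the wrist force passes 120 N, or if a joint passes its speed limit or range.

### The arm

A 7-joint arm with a two-finger parallel gripper is mounted at the origin on a cart in front of the work surface, level with it; the furniture and walls round the work are solid. World frame = base frame: x ahead of the robot, y to its left, z up, the work surface at z = 0. Lengths are in m, angles in rad, forces in N, time in s.
With the tool pointing down it reaches from about 0.425 to 0.925 m from the base axis. Payload 6.8 kg.
Tool frame: the origin (TCP) lies between the finger pads; the fingertips stand r.tcp_to_tips ahead of it and the grasp point (between the pads) lies 3 mm ahead of it (r.tcp_to_tips is the distance from the TCP to the fingertips, in m); z points along the fingers, y is the line along which they close (so a half turn about z gives the same grasp; the last joint's range is limited). The gripper opens to 85 mm and grips with 20 to 120 N. Pads are 22 mm wide; open, the fingers measure 114 mm over their backs; the gripper's body (76 mm by 85 mm) begins 54 mm behind the grasp point. The pads swing forward as they close: fully open they stand 13 mm farther back than shut.
Start: joints at [-1.354, 0.477, 0.022, 1.555, -0.011, 1.109, -0.083], TCP at [0.215, 0.64, 0.253] pointing down, gripper open.
Joint ranges: [-2.96, 2.96], [-0.34, 2.1], [-1.41, 1.46], [0.24, 2.44], [-1.37, 4.51], [0.17, 1.92], [-2.96, 2.96]. Speed limits (rad/s): [2.39, 2.39, 3.14, 3.14, 3.14, 3.14, 3.14].

### API

Orientations are given as a rotation vector (axis times angle).
In Python, from bench import r gives the robot as it stands. The module is installed in compiled form; this text tells all that it offers.
- The arm moves only by the tool step_arm, never from a script. Its argument "moves" is a list of rows, each an object of numbers: "rx", "ry", "rz": the turn, a rotation vector about the tool's x, y, z in degrees; "dx", "dy", "dz": the shift along the tool's x, y, z in mm; "gripper": the opening, from -1 (shut) to 1 (fully open). In form: [{"rx": .., "ry": .., "rz": .., "dx": .., "dy": .., "dz": .., "gripper": ..}, ...]. A call has 1 to 20 rows; each row shifts and turns the commanded pose from where the row before left it, along the tool's axes as they then stand; what a row does not reach is not made up. A row lasts 1/8 s, in which the tool goes at most 62.5 mm and 10.7 degrees, less where a joint would pass 70% of its speed; a pose out of reach is approached as far as the arm can. A call is refused whole if a number of a shift passes 62.5 or a number of a turn 10.7, either way. A call with a gripper value outside its range is refused whole. The fingers move at their own pace and stop on an object; "grip_force" is the grip in N (left out, the last holds). Time passes only in rows, so rows that do not move let the fingers close. It gives the time, the measured TCP pose, the force, the opening and the grip force at its end, in the units of the state.
- r.get_obs(): the state, without advancing time (a new reading comes with each control period).
- r.grab_frame(name): name is "scene" or "top" or "wrist"; returns the picture (400x640x3 uint8, blue, green, red); there is no depth.
- r.camera_info(name): a dict with "mtx" (3x3 intrinsics, pixels), "rvec" (rotation vector, rad) and "tvec" (3), from world to camera coordinates, as OpenCV has them. Camera axes: x right, y down, z forward; pixel columns grow to the right and rows downward; lengths in m; the calibration is good to about 2 mm. A picture is of the moment at which its call begins: read the wrist's pose just before it. camera_info takes no time and is no camera call; for the wrist camera it gives the pose at the moment of the call.
- r.hand_in(): hands the job in; it is judged then, once.
The state is a dict: "clock": time; "joints": joint angles; "qvel": joint speeds; "tau": joint torques, N m; "tcp_pos": TCP position; "orientation": TCP orientation; "contact_force": force on the tool from outside, world axes, zero at the start; "moment": the same for the moment, N m; "grip_width": finger opening in m; "gripper_force": force on a finger pad.
Only numpy, scipy, OpenCV 4.12 (cv2) and the standard library are available. Lean on these libraries where they do the work, as an engineer would, in place of code of your own. Each camera call takes 0.05 s, during which the arm holds its last target. There are 200 camera calls.

## Working session

There is one attempt and no reset: what is moved stays moved. The work goes in short steps, Python scripts to look and compute and a tool call to move; the robot and the scene stay as the last step left them, time stands still between calls to the robot, and variables do not carry over. Pictures are saved under pics/ and viewed, at most 10 in all, crops included, and the job is handed in when it is done.

Besides the shell and the picture viewer there is one more tool, called after "Call:" as name([rows], argument=value, ...), one row to a line, values as JSON. step_arm: Moves the arm, as the interface text tells. Its arguments: {"type":"object","properties":{"moves":{"type":"array","items":{"type":"object","properties":{"rx":{"type":"number"},"ry":{"type":"number"},"rz":{"type":"number"},"dx":{"type":"number"},"dy":{"type":"number"},"dz":{"type":"number"},"gripper":{"type":"number"}}}},"grip_force":{"type":"number"}},"required":["moves"]}

```bash
mkdir -p pics; cat > h.py <<'E'
import numpy as np, cv2
from bench import r
def ray(n,uv,z,ci=None):
    c=ci or r.camera_info(n); R=cv2.Rodrigues(np.array(c["rvec"],float))[0]; t=np.array(c["tvec"],float).ravel()
    o=-R.T@t; p=cv2.undistortPoints(np.array([[uv]],float),np.array(c["mtx"],float),None).ravel()
    d=R.T@np.array([*p,1]); return o+d*(z-o[2])/d[2]
def proj(n,P):
    c=r.camera_info(n); return cv2.projectPoints(np.array(P,float).reshape(-1,1,3),np.array(c["rvec"],float),np.array(c["tvec"],float),np.array(c["mtx"],float),None)[0].reshape(-1,2)
E
python3 - <<'E'
from h import *
for n in("scene","top"):
    cv2.imwrite(f"pics/{n}0.png",r.grab_frame(n)); 
    c=r.camera_info(n);R=cv2.Rodrigues(np.array(c["rvec"],float))[0];print(n,-R.T@np.array(c["tvec"]).ravel(),c["mtx"][0][0])
o=r.get_obs();print(o,r.tcp_to_tips)
E
```

```text
scene [ 0.19917275 -0.6631884   0.64207455] 418.93671373413497
top [ 0.46223066 -0.113766    0.95164839] 476.7187805648601
{'clock': 0.1, 'joints': array([-1.35409712,  0.47771972,  0.02236498,  1.55635059, -0.0115251 ,
        1.10930528, -0.08311321]), 'qvel': array([-0.0017623 , -0.0023112 ,  0.000464  , -0.00158112, -0.00072316,
       -0.00083973, -0.00142519]), 'tau': array([ 4.36933376e-03, -5.97759175e+01,  1.61374379e+00, -2.81952256e+01,
        1.28323759e-02,  5.04905198e-03,  1.03561405e-05]), 'tcp_pos': array([0.21526018, 0.63922906, 0.25242265]), 'orientation': array([-5.07965195e-01, -3.10009080e+00,  2.58684232e-03]), 'contact_force': array([ 0.55962643,  0.51143311, -0.15679886]), 'moment': array([-0.01350919, -0.01970494,  0.05925671]), 'gripper_force': 0.0, 'grip_width': 0.08517127811604101} 0.022
```

View pics/scene0.png

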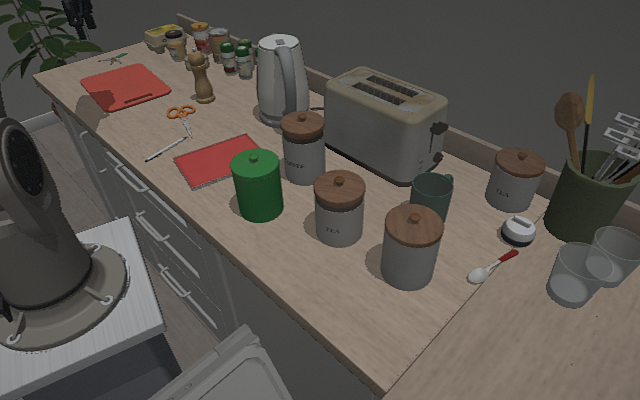

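View pics/top0.png

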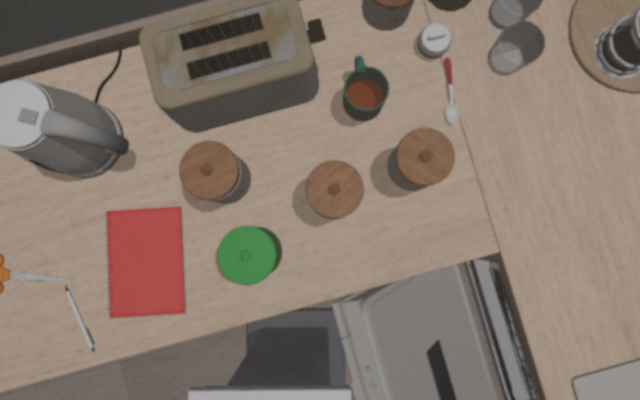

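The three wooden-lid canisters are in scene at (303,145), (339,205) and (410,245), and in top at (208,170), (335,190) and (425,155). The green decoy and a rear TEA jar stand apart from the row. I'll enlarge the row and triangulate the knobs.

```bash
python3 - <<'E'
from h import *
a=cv2.imread("pics/scene0.png")[100:300,270:450]; b=cv2.imread("pics/top0.png")[120:220,170:470]
cv2.imwrite("pics/c1.png",cv2.resize(a,None,fx=3,fy=3,interpolation=cv2.INTER_CUBIC))
cv2.imwrite("pics/c2.png",cv2.resize(b,None,fx=2.6,fy=2.6,interpolation=cv2.INTER_CUBIC))
E
```

```text
(no output)
```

View pics/c1.png

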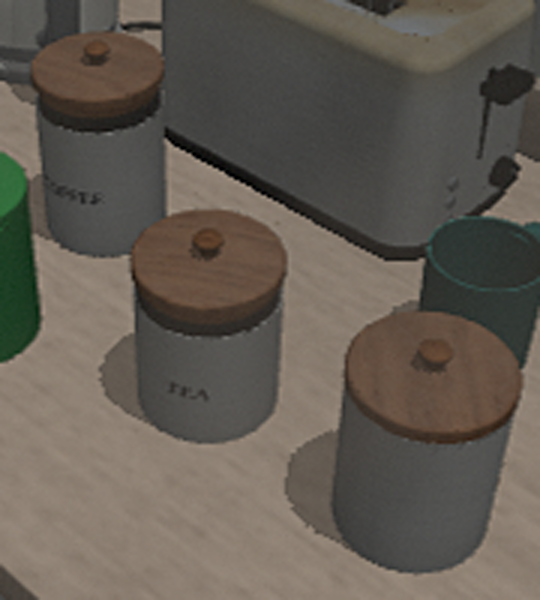

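View pics/c2.png

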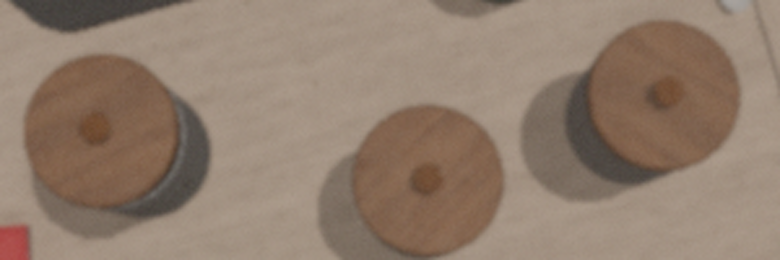

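Seals show on the COFFEE canister (left, tall open; knob at scene (302,115), top (206.5,169)) and on TEA (middle, short open; knob at scene (339,178), top (334,188.5)). The right one is closed.

```bash
python3 - <<'E'
from h import *
def M(n):
    c=r.camera_info(n);R=cv2.Rodrigues(np.array(c["rvec"],float))[0];return np.array(c["mtx"])@np.c_[R,np.array(c["tvec"]).reshape(3,1)]
s=np.array([[302,115],[339.3,178.3],[415,215.3]],float);t=np.array([[206.5,168.8],[334.2,188.5],[425.8,155.4]],float)
X=cv2.triangulatePoints(M("scene"),M("top"),s.T,t.T);X=(X[:3]/X[3]).T;print(X.round(4))
print(proj("scene",X).round(1).tolist(),proj("top",X).round(1).tolist())
o=r.get_obs();R=cv2.Rodrigues(o["orientation"])[0];print(R.round(3))
for x in X: print(((x-o["tcp_pos"])@R*1000).round(), np.hypot(*x[:2]), np.degrees(np.arctan2(x[1],x[0])))
E
```

```text
[[ 0.5639  0.0817  0.165 ]
 [ 0.5307 -0.131   0.1426]
 [ 0.5855 -0.2876  0.1455]]
[[302.2, 115.0], [339.5, 178.3], [414.9, 215.3]] [[206.4, 169.0], [334.1, 188.6], [425.8, 155.4]]
[[-0.948  0.319 -0.   ]
 [ 0.319  0.948 -0.002]
 [-0.    -0.002 -1.   ]]
[-508. -417.   88.] 0.5698257592861543 8.239867813616327
[-545. -629.  111.] 0.5465883680557403 -13.865847792828328
[-647. -760.  108.] 0.6523082402011642 -26.1659438131328
```

```bash
python3 - <<'E'
from h import *
for nm,uv,z in [("kettle near base",(282,125),0),("kettle left base",(258,110),0),("mill base",(205,100),0),("green",(260,215),0),("board",(120,85),0)]: print(nm,ray("scene",uv,z).round(3))
for nm,uv,z in [("kettle handle",(125,147),.15),("kettle low edge",(60,170),.1),("toaster corner",(195,128),.15)]: print(nm,ray("top",uv,z).round(3))
# heights: along vertical line over base
for p in [(0.75,.25),(0.6,.5)]: print(p,[proj("scene",(*p,z)).round().tolist() for z in(0,.1,.2,.3)])
E
```

```text
kettle near base [0.613 0.32  0.   ]
kettle left base [0.589 0.438 0.   ]
mill base [0.469 0.588 0.   ]
green [0.405 0.002 0.   ]
board [ 0.254  0.848 -0.   ]
kettle handle [0.605 0.225 0.15 ]
kettle low edge [0.574 0.363 0.1  ]
toaster corner [0.637 0.105 0.15 ]
(0.75, 0.25) [[[335.0, 123.0]], [[335.0, 91.0]], [[334.0, 56.0]], [[334.0, 16.0]]]
(0.6, 0.5) [[[254.0, 101.0]], [[249.0, 71.0]], [[244.0, 38.0]], [[239.0, 1.0]]]
```

Call:
step_arm([
  {"dz": -40, "gripper": -1},
  {"dz": -40, "gripper": -1},
], grip_force=60)

```text
invalid input at $.moves[0]: expected keys rx, ry, rz, dx, dy, dz, gripper
```

Call:
step_arm([
  {"rx": 0, "ry": 0, "rz": 0, "dx": 0, "dy": 0, "dz": -40, "gripper": -1},
  {"rx": 0, "ry": 0, "rz": 0, "dx": 0, "dy": 0, "dz": -40, "gripper": -1},
  {"rx": 0, "ry": 0, "rz": 0, "dx": -36, "dy": -30, "dz": 0, "gripper": -1},
  {"rx": 0, "ry": 0, "rz": 0, "dx": -36, "dy": -30, "dz": 0, "gripper": -1},
  {"rx": 0, "ry": 0, "rz": 0, "dx": -36, "dy": -30, "dz": 0, "gripper": -1},
  {"rx": 0, "ry": 0, "rz": 0, "dx": -36, "dy": -30, "dz": 0, "gripper": -1},
  {"rx": 0, "ry": 0, "rz": 0, "dx": -36, "dy": -30, "dz": 0, "gripper": -1},
  {"rx": 0, "ry": 0, "rz": 0, "dx": -36, "dy": -30, "dz": 0, "gripper": -1},
  {"rx": 0, "ry": 0, "rz": 0, "dx": -36, "dy": -30, "dz": 0, "gripper": -1},
  {"rx": 0, "ry": 0, "rz": 0, "dx": -36, "dy": -30, "dz": 0, "gripper": -1},
  {"rx": 0, "ry": 0, "rz": 0, "dx": -36, "dy": -30, "dz": 0, "gripper": -1},
  {"rx": 0, "ry": 0, "rz": 0, "dx": -36, "dy": -30, "dz": 0, "gripper": -1},
  {"rx": 0, "ry": 0, "rz": 0, "dx": -36, "dy": -30, "dz": 0, "gripper": -1},
  {"rx": 0, "ry": 0, "rz": 0, "dx": -36, "dy": -30, "dz": 0, "gripper": -1},
  {"rx": 0, "ry": 0, "rz": 0, "dx": -36, "dy": -30, "dz": 0, "gripper": -1},
  {"rx": 0, "ry": 0, "rz": 0, "dx": -36, "dy": -30, "dz": 0, "gripper": -1},
  {"rx": 0, "ry": 0, "rz": 0, "dx": 0, "dy": 0, "dz": 0, "gripper": -1},
  {"rx": 0, "ry": 0, "rz": 0, "dx": 0, "dy": 0, "dz": 0, "gripper": -1},
], grip_force=60)

```text
clock: 2.35
tcp_pos: [0.5586, 0.0814, 0.3328]
orientation: [-0.507, -3.099, -0.0]
contact_force: [0.0, 1.3, -0.1]
grip_width: 0.0
gripper_force: 0.0
```

```bash
cat > look.py <<'E'
from h import *
import sys
P=eval(sys.argv[1]); o=r.get_obs();R=cv2.Rodrigues(o["orientation"])[0]
print(o["clock"],o["tcp_pos"].round(4),o["contact_force"].round(1),o["grip_width"],R[:,2].round(4))
print("to go",((np.array(P)-o["tcp_pos"])@R*1000).round(1)); print("expect px",proj("wrist",P).round(1), "tip px",proj("wrist",o["tcp_pos"]+R[:,2]*.022).round(1))
cv2.imwrite(sys.argv[2],r.grab_frame("wrist"))
E
python3 look.py "[0.5639,0.0817,0.167]" pics/w1.png
```

```text
2.35 [0.5586 0.0814 0.3328] [ 0.   1.3 -0.1] 1.2793732746946435e-05 [-1.1e-03  2.0e-04 -1.0e+00]
to go [ -5.1   2.  165.8]
expect px [[317.9 190.8]] tip px [[315.5 260.5]]
```

View pics/w1.png

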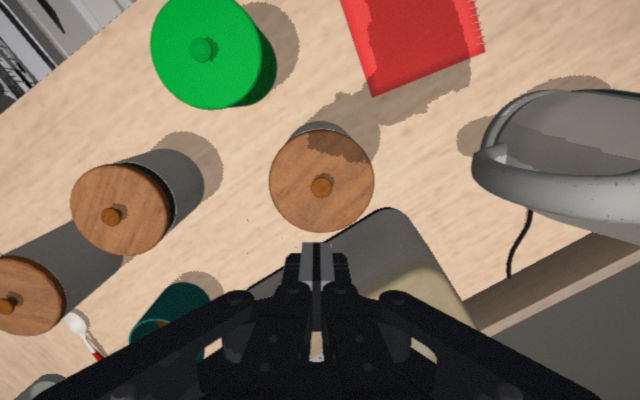

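The wrist view has the COFFEE knob top at (321,184) and TEA knob at (110,214); expected (318,191), so it is a few mm off.

```bash
python3 - <<'E'
from h import *
im=cv2.imread("pics/w1.png");o=r.get_obs();R=cv2.Rodrigues(o["orientation"])[0]
for uv,z in[((321,184),.167),((110,214),.145),((5,303),.15)]:
    p=ray("wrist",uv,z);print(p.round(4),((p-o["tcp_pos"])@R*1000).round(1))
t=ray("top",(195,60),.19);print("toaster",t, proj("scene",[(0.637,.105,z) for z in(0,.1,.2)]).tolist())
E
```

```text
[0.5586 0.0871 0.167 ] [  1.3   4.8 165.9]
[ 0.5265 -0.1235  0.145 ] [ -35.2 -205.1  187.9]
[ 0.5801 -0.2756  0.15  ] [-134.3 -332.3  182.8]
toaster [0.74088277 0.09544057 0.19      ] [[326.29108802093447, 159.59247007568717], [325.65212387437697, 126.28621682183312], [324.92492342351915, 88.38061208159792]]
```

Call:
step_arm([
  {"rx": 0, "ry": 0, "rz": 0, "dx": -1, "dy": 4, "dz": 45, "gripper": -1},
  {"rx": 0, "ry": 0, "rz": 0, "dx": 0, "dy": 0, "dz": 45, "gripper": -1},
  {"rx": 0, "ry": 0, "rz": 0, "dx": 0, "dy": 0, "dz": 34, "gripper": -1},
  {"rx": 0, "ry": 0, "rz": 0, "dx": 0, "dy": 0, "dz": 0, "gripper": -1},
  {"rx": 0, "ry": 0, "rz": 0, "dx": 0, "dy": 0, "dz": 0, "gripper": -1},
])

```text
clock: 3.02
tcp_pos: [0.5618, 0.0853, 0.2107]
orientation: [0.506, 3.099, 0.002]
contact_force: [-0.3, -0.7, 0.9]
grip_width: 0.0003
gripper_force: 0.0
```

```bash
python3 look.py "[0.560,0.086,0.167]" pics/w2.png
```

```text
3.025 [0.5618 0.0853 0.2107] [-0.3 -0.7  0.9] 0.00031042842834327374 [ 1.6e-03  7.0e-04 -1.0e+00]
to go [ 2.   0.1 43.7]
expect px [[315.7 238.3]] tip px [[315.5 260.4]]
```

View pics/w2.png

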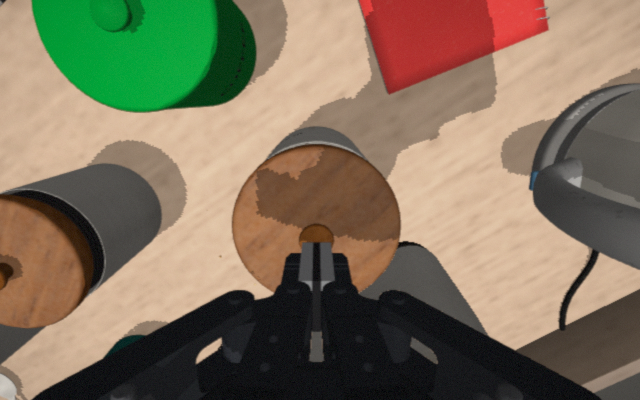

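The knob's visible upper edge is at (316,223), which puts its centre near (316,238), under the closed tips as expected. I'll press.

Call:
step_arm([
  {"rx": 0, "ry": 0, "rz": 0, "dx": 1, "dy": 0, "dz": 10, "gripper": -1},
  {"rx": 0, "ry": 0, "rz": 0, "dx": 0, "dy": 0, "dz": 8, "gripper": -1},
  {"rx": 0, "ry": 0, "rz": 0, "dx": 0, "dy": 0, "dz": 5, "gripper": -1},
  {"rx": 0, "ry": 0, "rz": 0, "dx": 0, "dy": 0, "dz": 5, "gripper": -1},
  {"rx": 0, "ry": 0, "rz": 0, "dx": 0, "dy": 0, "dz": 4, "gripper": -1},
  {"rx": 0, "ry": 0, "rz": 0, "dx": 0, "dy": 0, "dz": 2, "gripper": -1},
  {"rx": 0, "ry": 0, "rz": 0, "dx": 0, "dy": 0, "dz": 0, "gripper": -1},
])

```text
clock: 3.95
tcp_pos: [0.5605, 0.0848, 0.1755]
orientation: [0.508, 3.1, 0.001]
contact_force: [0.1, 1.1, 4.5]
grip_width: -0.0001
gripper_force: 2.1
```

Call:
step_arm([
  {"rx": 0, "ry": 0, "rz": 0, "dx": 0, "dy": 0, "dz": 2, "gripper": -1},
  {"rx": 0, "ry": 0, "rz": 0, "dx": 0, "dy": 0, "dz": 1, "gripper": -1},
  {"rx": 0, "ry": 0, "rz": 0, "dx": 0, "dy": 0, "dz": 0, "gripper": -1},
])

```text
clock: 4.32
tcp_pos: [0.5605, 0.0848, 0.1726]
orientation: [0.508, 3.1, 0.001]
contact_force: [-0.9, 0.3, 5.7]
grip_width: 0.0001
gripper_force: 2.6
```

Call:
step_arm([
  {"rx": 0, "ry": 0, "rz": 0, "dx": 0, "dy": 0, "dz": 1, "gripper": -1},
  {"rx": 0, "ry": 0, "rz": 0, "dx": 0, "dy": 0, "dz": 0, "gripper": -1},
])

```text
clock: 4.58
tcp_pos: [0.5605, 0.0848, 0.1717]
orientation: [0.508, 3.1, 0.001]
contact_force: [-2.3, 0.5, 4.8]
grip_width: 0.0004
gripper_force: 2.7
```

Call:
step_arm([
  {"rx": 0, "ry": 0, "rz": 0, "dx": 0, "dy": 0, "dz": 1, "gripper": -1},
  {"rx": 0, "ry": 0, "rz": 0, "dx": 0, "dy": 0, "dz": 0, "gripper": -1},
])

```text
clock: 4.82
tcp_pos: [0.5606, 0.0848, 0.1711]
orientation: [0.508, 3.1, 0.001]
contact_force: [-2.4, 0.0, 8.6]
grip_width: 0.0
gripper_force: 4.3
```

Call:
step_arm([
  {"rx": 0, "ry": 0, "rz": 0, "dx": 0, "dy": 0, "dz": 1, "gripper": -1},
  {"rx": 0, "ry": 0, "rz": 0, "dx": 0, "dy": 0, "dz": 0, "gripper": -1},
])

```text
clock: 5.08
tcp_pos: [0.5609, 0.0849, 0.1708]
orientation: [0.508, 3.099, 0.002]
contact_force: [-4.8, 0.2, 14.0]
grip_width: 0.0002
gripper_force: 7.2
```

Call:
step_arm([
  {"rx": 0, "ry": 0, "rz": 0, "dx": 0, "dy": 0, "dz": 1, "gripper": -1},
  {"rx": 0, "ry": 0, "rz": 0, "dx": 0, "dy": 0, "dz": 0, "gripper": -1},
])

```text
clock: 5.32
tcp_pos: [0.5613, 0.0849, 0.1707]
orientation: [0.508, 3.098, 0.003]
contact_force: [-6.7, 0.1, 19.9]
grip_width: 0.0
gripper_force: 10.3
```

Tall lid is home: z is stuck at 0.1707 (expected 0.172) while the force rises to 20 N. Next I'll lift and go over the short one.

Call:
step_arm([
  {"rx": 0, "ry": 0, "rz": 0, "dx": 0, "dy": 0, "dz": -20, "gripper": -1},
  {"rx": 0, "ry": 0, "rz": 0, "dx": 0, "dy": 0, "dz": -40, "gripper": -1},
  {"rx": 0, "ry": 0, "rz": 0, "dx": 0, "dy": 0, "dz": -25, "gripper": -1},
  {"rx": 0, "ry": 0, "rz": 0, "dx": -7.4, "dy": -42, "dz": 0, "gripper": -1},
  {"rx": 0, "ry": 0, "rz": 0, "dx": -7.4, "dy": -42, "dz": 0, "gripper": -1},
  {"rx": 0, "ry": 0, "rz": 0, "dx": -7.4, "dy": -42, "dz": 0, "gripper": -1},
  {"rx": 0, "ry": 0, "rz": 0, "dx": -7.4, "dy": -42, "dz": 0, "gripper": -1},
  {"rx": 0, "ry": 0, "rz": 0, "dx": -7.4, "dy": -42, "dz": 0, "gripper": -1},
  {"rx": 0, "ry": 0, "rz": 0, "dx": 0, "dy": 0, "dz": 20, "gripper": -1},
  {"rx": 0, "ry": 0, "rz": 0, "dx": 0, "dy": 0, "dz": 20, "gripper": -1},
  {"rx": 0, "ry": 0, "rz": 0, "dx": 0, "dy": 0, "dz": 0, "gripper": -1},
  {"rx": 0, "ry": 0, "rz": 0, "dx": 0, "dy": 0, "dz": 0, "gripper": -1},
])

```text
clock: 6.82
tcp_pos: [0.5286, -0.1263, 0.2138]
orientation: [0.508, 3.1, -0.0]
contact_force: [-0.1, -0.4, 0.2]
grip_width: -0.0001
gripper_force: 0.0
```

```bash
python3 look.py "[0.5285,-0.127,0.145]" pics/w3.png
```

```text
6.825 [ 0.5286 -0.1263  0.2138] [-0.1 -0.4  0.2] -7.74452748348045e-05 [ 5.e-04 -1.e-04 -1.e+00]
to go [-0.1 -0.7 68.8]
expect px [[314.4 225. ]] tip px [[315.5 260.4]]
```

View pics/w3.png

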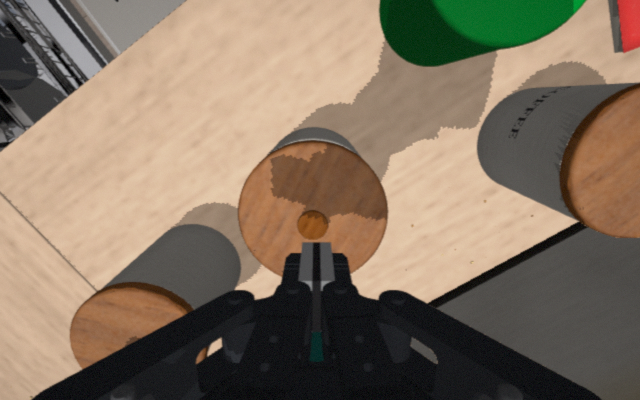

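The TEA knob is at (313,224), as expected (314,225), and the COFFEE lid at right shows no seal. I'll press.

Call:
step_arm([
  {"rx": 0, "ry": 0, "rz": 0, "dx": 0, "dy": -0.7, "dz": 20, "gripper": -1},
  {"rx": 0, "ry": 0, "rz": 0, "dx": 0, "dy": 0, "dz": 15, "gripper": -1},
  {"rx": 0, "ry": 0, "rz": 0, "dx": 0, "dy": 0, "dz": 6, "gripper": -1},
  {"rx": 0, "ry": 0, "rz": 0, "dx": 0, "dy": 0, "dz": 5, "gripper": -1},
  {"rx": 0, "ry": 0, "rz": 0, "dx": 0, "dy": 0, "dz": 5, "gripper": -1},
  {"rx": 0, "ry": 0, "rz": 0, "dx": 0, "dy": 0, "dz": 5, "gripper": -1},
  {"rx": 0, "ry": 0, "rz": 0, "dx": 0, "dy": 0, "dz": 3, "gripper": -1},
  {"rx": 0, "ry": 0, "rz": 0, "dx": 0, "dy": 0, "dz": 0, "gripper": -1},
])

```text
clock: 7.88
tcp_pos: [0.5284, -0.1269, 0.1549]
orientation: [0.508, 3.1, 0.001]
contact_force: [-2.2, 0.3, 4.5]
grip_width: 0.0002
gripper_force: 1.9
```

Call:
step_arm([
  {"rx": 0, "ry": 0, "rz": 0, "dx": 0, "dy": 0, "dz": 2, "gripper": -1},
  {"rx": 0, "ry": 0, "rz": 0, "dx": 0, "dy": 0, "dz": 0, "gripper": -1},
])

```text
clock: 8.12
tcp_pos: [0.5284, -0.1269, 0.1529]
orientation: [0.508, 3.1, 0.0]
contact_force: [-2.4, 0.3, 4.1]
grip_width: 0.0001
gripper_force: 2.4
```

Call:
step_arm([
  {"rx": 0, "ry": 0, "rz": 0, "dx": 0, "dy": 0, "dz": 2, "gripper": -1},
  {"rx": 0, "ry": 0, "rz": 0, "dx": 0, "dy": 0, "dz": 0, "gripper": -1},
])

```text
clock: 8.38
tcp_pos: [0.5284, -0.1269, 0.1511]
orientation: [0.508, 3.1, 0.001]
contact_force: [-2.9, 0.8, 7.9]
grip_width: -0.0003
gripper_force: 3.6
```

Call:
step_arm([
  {"rx": 0, "ry": 0, "rz": 0, "dx": 0, "dy": 0, "dz": 1.5, "gripper": -1},
  {"rx": 0, "ry": 0, "rz": 0, "dx": 0, "dy": 0, "dz": 0, "gripper": -1},
])

```text
clock: 8.62
tcp_pos: [0.5287, -0.1271, 0.1507]
orientation: [0.508, 3.099, 0.002]
contact_force: [-6.2, 1.6, 17.3]
grip_width: 0.0003
gripper_force: 8.7
```

Call:
step_arm([
  {"rx": 0, "ry": 0, "rz": 0, "dx": 0, "dy": 0, "dz": 1, "gripper": -1},
  {"rx": 0, "ry": 0, "rz": 0, "dx": 0, "dy": 0, "dz": 0, "gripper": -1},
])

```text
clock: 8.88
tcp_pos: [0.5288, -0.1272, 0.1505]
orientation: [0.509, 3.098, 0.002]
contact_force: [-8.1, 2.3, 25.6]
grip_width: 0.0001
gripper_force: 12.4
```

Short lid is home: z is stuck at 0.1505, 20 mm below the tall stop. I'll lift clear and check.

Call:
step_arm([
  {"rx": 0, "ry": 0, "rz": 0, "dx": 0, "dy": 0, "dz": -20, "gripper": -1},
  {"rx": 0, "ry": 0, "rz": 0, "dx": 0, "dy": 0, "dz": -40, "gripper": -1},
  {"rx": 0, "ry": 0, "rz": 0, "dx": 0, "dy": 0, "dz": -50, "gripper": -1},
  {"rx": 0, "ry": 0, "rz": 0, "dx": 0, "dy": 0, "dz": -50, "gripper": -1},
  {"rx": 0, "ry": 0, "rz": 0, "dx": 0, "dy": 0, "dz": -30, "gripper": -1},
  {"rx": 0, "ry": 0, "rz": 0, "dx": 0, "dy": 0, "dz": 0, "gripper": -1},
  {"rx": 0, "ry": 0, "rz": 0, "dx": 0, "dy": 0, "dz": 0, "gripper": -1},
])

```text
clock: 9.75
tcp_pos: [0.5277, -0.1267, 0.337]
orientation: [-0.508, -3.099, -0.0]
contact_force: [0.5, 0.4, -0.8]
grip_width: 0.0001
gripper_force: 0.0
```

```bash
python3 - <<'E'
from h import *
cv2.imwrite("pics/s2.png",cv2.resize(r.grab_frame("scene")[90:300,200:460],None,fx=2.8,fy=2.8,interpolation=cv2.INTER_CUBIC))
E
```

```text
(no output)
```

View pics/s2.png

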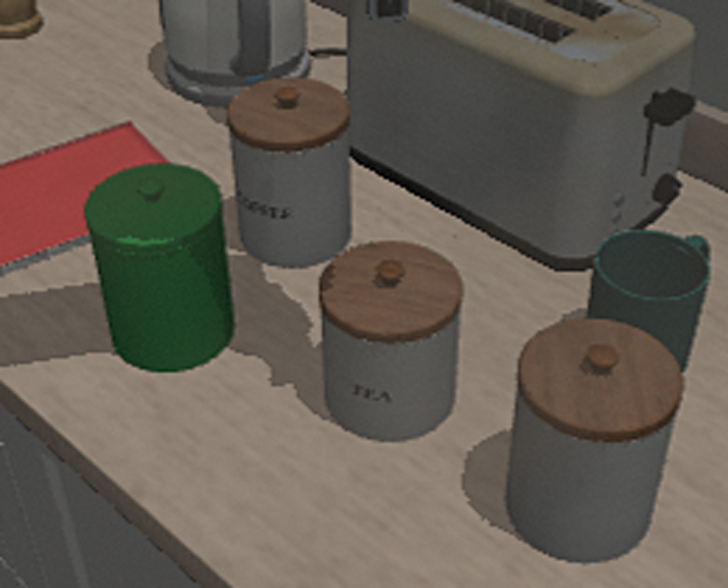

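Both lids are shut with no seal showing: COFFEE at crop (288,115), TEA at (390,290). All the canisters are upright where they stood.

```bash
python3 -c "
from bench import r
print(r.hand_in())"
```

```text
the job is handed in; nothing more can be done
None
```

I pressed both open lids fully home; the canisters stand upright where they were, the closed one was left alone, and the job is handed in at about 10 s of the 32 s allowed.

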